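# Load the powder bottle on the jar mill

### The job

Pull the tall blue powder bottle out of the leaning orange cup and lay it on its side on the green jar mill, with its cap pointing away from the motor housing and its blue body centred on the four black wheels, so that it rests on all four. It is glass: lower it all the way down onto the wheels before letting go, and do not drop or bang it. Leave the small jars and the flat tubs standing where they are.

Things in the scene. Friction and masses are not known exactly. Their poses are not given: they have to be found in the camera images.
- bottle: tall closed powder bottle, blue straight cylindrical body 46 mm in diameter and 120 mm long, then an aluminium cap 38 mm in diameter and 20 mm long (140 mm in all), about 0.3 kg. Origin: centre of its foot; its z axis runs along the bottle from foot to cap. It starts standing in the orange cup, leaning 25 degrees from vertical.
- bottle_mid (a point): point on the bottle's axis in the middle of the blue body, 60 mm from the foot.
- bottle_cap (a point): centre of the outer face of the cap, 140 mm from the foot.
- stand: fixed filling stand: wooden base 110 x 130 x 12 mm (its x, y, z) carrying a square orange cup that leans 25 degrees from vertical towards the stand's +y. Origin: centre of the underside of the base, z up.
- mill: fixed green jar mill. Origin on the table under the middle of the wheel bed, z up. Deck 150 (x) x 170 (y) mm, 42 mm high. Two 10 mm shafts run along y at x = +-24 mm, 65 mm up; each has two black rubber wheels 28 mm in diameter, 14 mm wide, centred at y = +-36 mm. Bearing blocks at y = +-73 mm, 74 mm high.
- mill_bed (a point): where the axis of the bottle lies when it rests on the four wheels, in the middle between them: 93.2 mm above the table; axes as the mill's (y along the shafts, away from the motor housing).
- jar_red: small cylindrical powder jar, red, aluminium cap, 32 mm diameter, 58 mm tall, standing near the stand; origin at the centre of its underside. A bystander.
- jar_grey: the same small jar in grey, standing near the stand. A bystander.
- jar_ochre: the same small jar in ochre, standing near the stand on the robot's side. A bystander.
- tub_pink: flat lidded tub, pink with a paler lid, 76 x 96 x 36 mm tall, lying flat near the mill; origin at the centre of its underside. A bystander.
- tub_yellow: the same flat tub in yellow, near the mill on the robot's side. A bystander.
- cup_floor (a point): centre of the orange cup's inner floor, at (0, -30, 30) mm in the stand. The cup is 52 mm (x) by 50 mm inside, 45 mm deep along its leaning axis, walls 5 mm. The bottle leans on its +y wall; the upper 95 mm stick out.
- motor (a point): middle of the top of the mill's motor housing, a green box 150 (x) x 75 (y) x 100 (z) mm at the mill's -y end, its face towards the wheels at y = -94 mm.

How it is judged:
By the outcome, as a careful person would: the job done as asked, in the order asked, and still so for the second after the job is handed in, with the robot touching nothing.
It also fails if it takes over 38 s, if anything falls off the work surface, if the arm or the gripper's body presses on something with over 40 N, if the wrist force passes 120 N, or if a joint passes its speed limit or range.

### The arm

A 6-joint arm with a two-finger parallel gripper is mounted at the origin on the work surface. World frame = base frame: x ahead of the robot, y to its left, z up, the work surface at z = 0. Lengths are in m, angles in degrees, forces in N, time in s.
With the tool pointing down it reaches from about 0.25 to 0.725 m from the base axis. Payload 9.7 kg.
Tool frame: the origin (TCP) lies between the finger pads; the fingertips stand 19 mm ahead of it and the grasp point (between the pads) is the TCP; z points along the fingers, y is the line along which they close (so a half turn about z gives the same grasp; the last joint's range is limited). The gripper opens to 85 mm and grips with 20 to 120 N. Pads are 22 mm wide; open, the fingers measure 114 mm over their backs; the gripper's body (76 mm by 85 mm) begins 54 mm behind the grasp point. The pads swing forward as they close: fully open they stand 13 mm farther back than shut.
Start: joints at [71.505, 4.979, 10.078, 95.1, 0, 90], TCP at [0.174, 0.522, 0.25] pointing down, gripper open.
Joint ranges: [-179.16, 179.16], [-48.56, 103.87], [-65.8, 70.77], [-126.05, 130.52], [-82.76, 87.17], [-180, 180]. Speed limits (degrees/s): [127.2, 127.2, 147.25, 180, 180, 180].

### API

Orientations are given as [roll, pitch, yaw] about the fixed x, y, z axes, in that order (R = Rz(yaw) Ry(pitch) Rx(roll)).
In Python, from workcell import bot gives the robot as it stands. The module is installed in compiled form; this text tells all that it offers.
- The arm moves only by the shell command python3 -m crank 'ROWS' [OPENING] [FORCE]. ROWS is JSON, a list that holds one entry, the list of rows, each a list of 6 numbers: the shift along the world's x, y, z as a fraction of full scale, then the turn, a rotation vector about the world's x, y, z as a fraction of full scale. In form: [[[x, y, z, wx, wy, wz], ...]]. A call has 1 to 20 rows; each row shifts and turns the commanded pose from where the row before left it; what a row does not reach is not made up. Full scale, the value 1, is 20 mm for a shift and 0.12 rad for a turn. A row lasts 1/12 s, in which the tool goes at most 41.7 mm and 7.16 degrees, less where a joint would pass 70% of its speed; a pose out of reach is approached as far as the arm can. A call with a number of a shift or a turn outside -1 to 1 is refused whole. A call with a gripper value outside its range is refused whole. OPENING is the opening, from 0 (shut) to 1 (fully open), set as the call begins (- or left out, the last holds). The fingers move at their own pace and stop on an object; FORCE is the grip in N (left out, the last holds). Time passes only in rows, so rows that do not move let the fingers close. It gives the time, the measured TCP pose, the force, the opening and the grip force at its end, in the units of the state.
- bot.get_obs(): the state, without advancing time (a new reading comes with each control period).
- bot.camera(name): name is "scene" or "top" or "wrist"; returns the picture (480x640x3 uint8, red, green, blue); there is no depth.
- bot.camera_model(name): a dict with "vertical_fov" (degrees; the focal length in pixels is half the picture's height over the tangent of half this angle, whatever the lens; pixels are square), "cx", "cy" (the principal point, pixels), "R" (3x3) and "t" (3): a world point X has camera coordinates R X + t. Camera axes: x right, y down, z forward; pixel columns grow to the right and rows downward; lengths in m; the calibration is good to about 2 mm. A picture is of the moment at which its call begins: read the wrist's pose just before it. camera_model takes no time and is no camera call; for the wrist camera it gives the pose at the moment of the call.
- bot.job_done(): hands the job in; it is judged then, once.
The state is a dict: "time": time; "q": joint angles; "qd": joint speeds; "joint_efforts": joint torques, N m; "ee_pos": TCP position; "tcp_rot": TCP orientation; "wrist_force": force on the tool from outside, world axes, zero at the start; "torque": the same for the moment, N m; "opening": finger opening in m; "grasp_force": force on a finger pad.
Only numpy, scipy, OpenCV 4.12 (cv2) and the standard library are available. Lean on these libraries where they do the work, as an engineer would, in place of code of your own. Each camera call takes 0.05 s, during which the arm holds its last target. There are 200 camera calls.

## Working session

There is one attempt and no reset: what is moved stays moved. The work goes in short steps, Python scripts to look and compute and a shell command to move; the robot and the scene stay as the last step left them, time stands still between calls to the robot, and variables do not carry over. Pictures are saved under pics/ and viewed, at most 12 in all, crops included, and the job is handed in when it is done.

```bash
mkdir -p pics; python3 - <<'E'
from workcell import bot
import cv2
o=bot.get_obs();print(o)
for n in("scene","top"):
    im=bot.camera(n);cv2.imwrite(f"pics/{n}0.png",im[:,:,::-1]);print(n,bot.camera_model(n))
E
```

```text
{'time': 0.0, 'q': array([ 7.15064057e+01,  5.01058819e+00,  1.00345657e+01,  9.50985330e+01,
       -1.86378191e-03,  8.99998369e+01]), 'qd': array([ 0.03364875,  0.00772479,  0.03157575,  0.05003847, -0.05616214,
       -0.06643038]), 'joint_efforts': array([ 6.94660703e-04, -5.20381629e+01,  4.64807618e+01,  1.61130319e-02,
        1.96586342e-05,  2.40361391e-05]), 'ee_pos': array([0.17440498, 0.52140798, 0.24958896]), 'tcp_rot': array([-1.79925444e+02,  1.86356807e-03,  1.61506571e+02]), 'wrist_force': array([1.23419678, 0.14409041, 0.39440579]), 'torque': array([-0.02599567, -0.01142731, -0.04814863]), 'grasp_force': 0.0, 'opening': 0.08557995518053661}
scene {'vertical_fov': 57.57053526473811, 'cx': 320.73456844377597, 'cy': 243.0518040118562, 'R': array([[ 0.85564599,  0.51702043,  0.02366055],
       [ 0.29690035, -0.45288463, -0.84068168],
       [-0.42393411,  0.72635073, -0.54101247]]), 't': array([-0.42951733, -0.06350534,  1.04577205])}
top {'vertical_fov': 56.980203238585744, 'cx': 317.7748924214159, 'cy': 238.097553006247, 'R': array([[-0.02226351, -0.99948338, -0.02318001],
       [-0.99875604,  0.02327009, -0.0441007 ],
       [ 0.04461732,  0.02216934, -0.99875814]]), 't': array([-0.00757149,  0.54053473,  1.05574987])}
```

View pics/scene0.png

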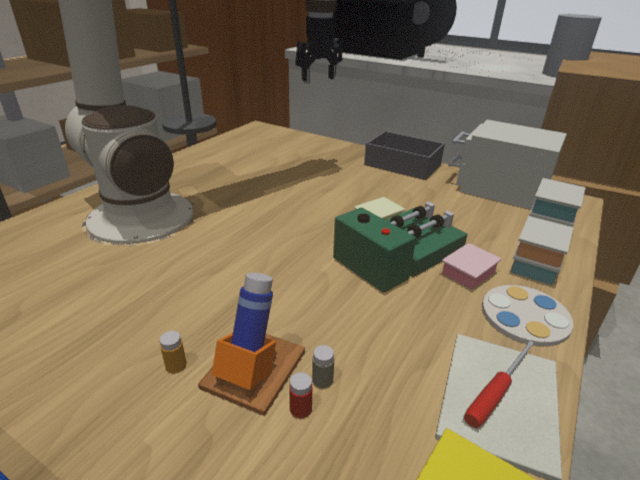

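View pics/top0.png

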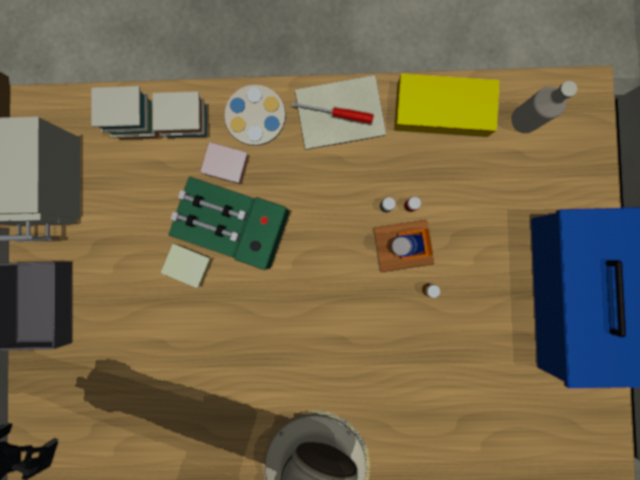

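The scene view shows the bottle leaning in the cup (blue body about (252,320)) with the mill to its right. In the top view the stand is at about (404,246) with the cap at (402,246). The mill is at about (230,222) with its motor housing on the right, at -y.

```bash
cat > h.py <<'E'
import numpy as np,cv2
from workcell import bot
def cam(n):
    m=bot.camera_model(n);f=240/np.tan(np.radians(m["vertical_fov"]/2));return m,f
def ray(n,p,mf=None):
    m,f=mf or cam(n);R=np.array(m["R"]);t=np.array(m["t"])
    d=R.T@np.array([(p[0]-m["cx"])/f,(p[1]-m["cy"])/f,1]);return -R.T@t,d/np.linalg.norm(d)
def onz(n,p,z,mf=None):
    c,d=ray(n,p,mf);return c+d*(z-c[2])/d[2]
def proj(n,X,mf=None):
    m,f=mf or cam(n);c=np.array(m["R"])@X+m["t"];return np.array([m["cx"]+f*c[0]/c[2],m["cy"]+f*c[1]/c[2]])
E
python3 - <<'E'
import cv2,numpy as np
a=cv2.imread("pics/top0.png");s=cv2.imread("pics/scene0.png")
A=cv2.resize(a[165:285,150:300],None,fx=2.6,fy=2.6,interpolation=2)
B=cv2.resize(a[185:305,360:450],None,fx=4.3,fy=4.3,interpolation=2)
h=min(A.shape[0],B.shape[0]);C=np.zeros((520,790,3),np.uint8);C[:A.shape[0],:A.shape[1]]=A;B=B[:,:399];C[:B.shape[0],391:391+B.shape[1]]=B
cv2.imwrite("pics/c1.png",C)
D=np.zeros((560,790,3),np.uint8)
S=cv2.resize(s[265:410,195:310],None,fx=3.4,fy=3.4,interpolation=2);D[:S.shape[0],:S.shape[1]]=S
T=cv2.resize(s[190:295,330:475],None,fx=2.7,fy=2.7,interpolation=2);D[:T.shape[0],395:395+T.shape[1]]=T[:,:395]
cv2.imwrite("pics/c2.png",D)
E
```

```text
(no output)
```

View pics/c1.png

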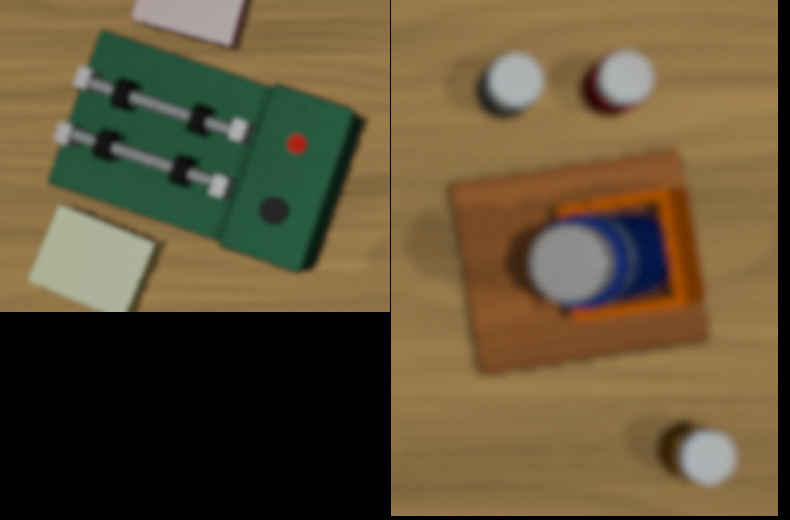

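View pics/c2.png

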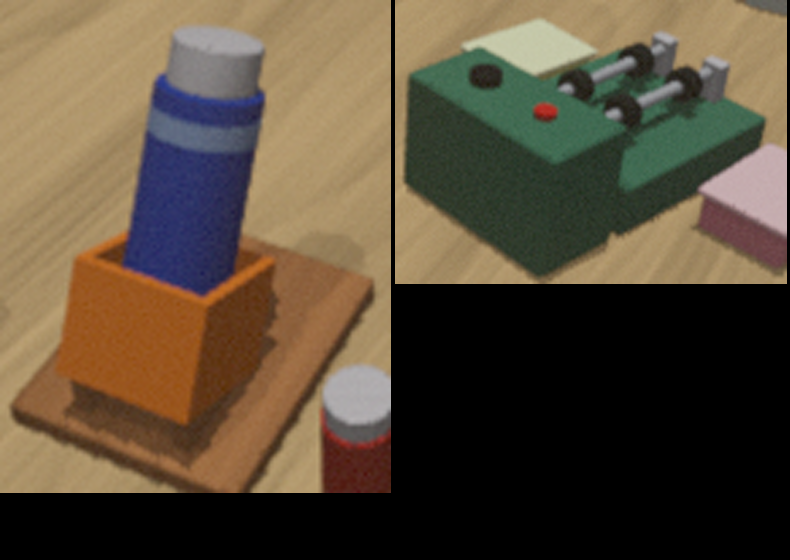

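The crops show the following:
- **Stand base:** corners at crop c1 (450,185), (678,151), (707,340) and (480,375).
- **Wheels:** at (126,95), (202,119), (107,144) and (184,171).
- **Motor side of the mill:** the housing lies to the right of the wheels.

```bash
python3 - <<'E'
from h import *
import cv2
np.set_printoptions(precision=4,suppress=True)
A=lambda x,y:((x+.5)/2.6+149.5,(y+.5)/2.6+164.5); B=lambda x,y:((x-391+.5)/4.3+359.5,(y+.5)/4.3+184.5)
mf=cam("top")
c=np.array([onz("top",B(*p),.012,mf) for p in[(450,185),(678,151),(707,340),(480,375)]])
print("base",c.mean(0),np.linalg.norm(c-np.roll(c,-1,0),axis=1))
y=(c[0]+c[3]-c[1]-c[2])[:2];x=(c[0]+c[1]-c[2]-c[3])[:2]
ys=np.degrees(np.arctan2(-y[0],y[1]));xs=np.degrees(np.arctan2(x[1],x[0]));print("stand yaw",ys,xs)
w=np.array([onz("top",A(*p),.074,mf) for p in[(126,95),(202,119),(107,144),(184,171)]])
print("bed",w.mean(0));d=(w[0]+w[2]-w[1]-w[3])[:2]/2;print("mill yaw",np.degrees(np.arctan2(-d[0],d[1])),np.linalg.norm(d)," xsep",np.linalg.norm((w[0]+w[1]-w[2]-w[3])/2))
cap=onz("top",B(571,263),.156,mf);print("cap",cap)
s=np.radians((ys*1.2+xs)/2.2);R=np.array([[np.cos(s),-np.sin(s),0],[np.sin(s),np.cos(s),0],[0,0,1]])
o=c.mean(0)*[1,1,0]
print("pred cap",o+R@[0,.031,.156]," mid",o+R@[0,-.0028,.0835])
im=cv2.imread("pics/scene0.png");hsv=cv2.cvtColor(im,cv2.COLOR_BGR2HSV)
# scene-view checks: cap top centre, base corners
D=lambda x,y:((x+.5)/3.4+194.5,(y+.5)/3.4+264.5)
print("scene cap meas",D(217,46),"pred",proj("scene",o+R@[0,.031,.156]))
for n,p in dict(grey=(516,81),red=(626,78),ochre=(708,457)).items(): print(n,onz("top",B(*p),.058,mf))
H=np.array([onz("top",A(*p),.1,mf) for p in[(275,85),(365,118),(308,270),(220,240)]]);print("housing",H.mean(0),np.linalg.norm(H-np.roll(H,-1,0),axis=1))
h=(H[0]+H[3]-H[1]-H[2])[:2];print(np.degrees(np.arctan2(-h[0],h[1])))
g=(H[0]+H[1]-H[2]-H[3])[:2];print(np.degrees(np.arctan2(g[1],g[0])))
T=lambda x,y:((x-395+.5)/2.7+329.5,(y+.5)/2.7+189.5)
m=cam("scene")
E=np.array([onz("scene",T(*p),.1,m) for p in[(411,75),(481,48),(625,129),(556,165)]]);print("housing scene",E.mean(0))
E
```

```text
base [ 0.5172 -0.2247  0.012 ] [0.1287 0.1066 0.1276 0.1074]
stand yaw 7.337744623480343 7.058381605956208
bed [0.595  0.2264 0.074 ]
mill yaw -19.713668771032786 0.0717639947630753  xsep 0.047373511199257916
cap [ 0.5138 -0.1966  0.156 ]
pred cap [ 0.5133 -0.194   0.156 ]  mid [ 0.5176 -0.2275  0.0835]
scene cap meas (258.47058823529414, 278.1764705882353) pred [257.7882 276.0938]
grey [ 0.6144 -0.1864  0.058 ]
red [ 0.6145 -0.2453  0.058 ]
ochre [ 0.4113 -0.2821  0.058 ]
housing [0.5501 0.1019 0.1   ] [0.0826 0.1385 0.0797 0.1407]
-20.77098285358395
-21.074720236086286
housing scene [0.555  0.1044 0.1   ]
```

```bash
cat >> h.py <<'E'
from scipy.spatial.transform import Rotation as Ro
def tool(o): return Ro.from_euler("xyz",o["tcp_rot"],degrees=True)
def plan(pos,rot,n=None,p0=None,r0=None):
    o=bot.get_obs();p0=o["ee_pos"] if p0 is None else p0;r0=tool(o) if r0 is None else r0
    print("t",round(o["time"],2),"units",np.round((np.array(pos)-p0)/.02,2),"turn",np.round((rot*r0.inv()).as_rotvec()/.12,2))
def zrot(d): return Ro.from_euler("z",d,degrees=True).as_matrix()
RS=zrot(7.2);O=np.array([.5172,-.2250,0])
AX=RS@[0,np.sin(np.radians(25)),np.cos(np.radians(25))]
FOOT=O+RS@[0,-.0282,.0292]
tz=RS@[0,np.sqrt(.5),-np.sqrt(.5)];ty=RS@[1,0,0]
RG=Ro.from_matrix(np.column_stack([np.cross(ty,tz),ty,tz]))
PG=FOOT+.070*AX-.003*tz
BED=np.array([.595,.2265,.0932]);MY=zrot(-20.2)@[0,1,0]
E
python3 -c "
from h import *
print(PG,RG.as_euler('xyz',degrees=True),tz,AX)
plan(PG-.11*tz,RG)"
```

```text
[ 0.5172925  -0.22573222  0.09476287] [180.  -45.   97.2] [-0.08862398  0.70153103 -0.70710678] [-0.05296811  0.41928579  0.90630779]
t 0.1 units [ 17.63 -41.22  -3.86] turn [ 5.33  4.36 -8.85]
```

```bash
python3 -m crank '[[[0.5,-1,0.2,0,0,-0.22],[0.5,-1,0.2,0,0,-0.22],[0.5,-1,0.2,0,0,-0.22],[0.5,-1,0.2,0,0,-0.22],[0.5,-1,0.2,0,0,-0.22],[0.5,-1,0.2,0,0,-0.22],[0.5,-1,0.2,0,0,-0.22],[0.5,-1,0.2,0,0,-0.22],[0.5,-1,0.2,0,0,-0.22],[0.5,-1,0.2,0,0,-0.22],[0.5,-1,0,0,0,-0.22],[0.5,-1,0,0,0,-0.22],[0.5,-1,0,0,0,-0.22],[0.5,-1,0,0,0,-0.22],[0.5,-1,0,0,0,-0.22],[0.5,-1,0,0,0,-0.22],[0.5,-1,0,0,0,-0.22],[0.5,-1,0,0,0,-0.22],[0.5,-1,0,0,0,-0.22],[0.5,-1,0,0,0,-0.22]]]' 1 50; python3 -c "
from h import *
plan(PG-.11*tz,RG);print(bot.get_obs()['q'])"
```

```text
time: 1.77
ee_pos: [0.3747, 0.1205, 0.2901]
tcp_rot: [-180.0, -0.0, 131.2]
wrist_force: [0.9, 0.7, -0.3]
opening: 0.085
grasp_force: 0.0
t 1.77 units [  7.62 -21.17  -5.88] turn [ 6.06  2.72 -4.68]
[ 1.78264686e+01 -1.49861499e+01 -3.96851563e+00  1.01034209e+02
 -7.59408350e-04  6.66473633e+01]
```

```bash
python3 -m crank '[[[0.4,-1,0,0.3,0.14,-0.23],[0.4,-1,0,0.3,0.14,-0.23],[0.4,-1,0,0.3,0.14,-0.23],[0.4,-1,0,0.3,0.14,-0.23],[0.4,-1,0,0.3,0.14,-0.23],[0.4,-1,0,0.3,0.14,-0.23],[0.4,-1,0,0.3,0.14,-0.23],[0.4,-1,0,0.3,0.14,-0.23],[0.4,-1,0,0.3,0.14,-0.23],[0.4,-1,0,0.3,0.14,-0.23],[0.4,-1,0,0.3,0.14,-0.23],[0.4,-1,0,0.3,0.14,-0.23],[0.4,-1,0,0.3,0.14,-0.23],[0.4,-1,0,0.3,0.14,-0.23],[0.4,-1,0,0.3,0.14,-0.23],[0.4,-1,0,0.3,0.14,-0.23],[0.4,-1,0,0.3,0.14,-0.23],[0.4,-1,0,0.3,0.14,-0.23],[0.4,-1,0,0.3,0.14,-0.23],[0.02,-1,0,0.3,0.14,-0.23]]]' 1 50; python3 - <<'E'
from h import *
plan(PG-.11*tz,RG);print(bot.get_obs()['q'])
mf=cam("wrist");im=bot.camera("wrist")[:,:,::-1];cv2.imwrite("pics/w1.png",im)
print("pred px cap",proj("wrist",FOOT+.14*AX,mf),"mid",proj("wrist",FOOT+.06*AX,mf))
E
```

```text
time: 3.43
ee_pos: [0.5175, -0.2624, 0.2641]
tcp_rot: [179.0, -43.5, 97.6]
wrist_force: [0.0, 0.7, -0.1]
opening: 0.0853
grasp_force: 0.0
t 3.43 units [ 0.48 -2.03 -4.58] turn [0.2  0.13 0.04]
[-39.60424552  39.38346717  45.54157898 130.40752294  28.69554194
  34.1821853 ]
pred px cap [323.00147152 264.55845795] mid [321.37479585 330.53681568]
```

View pics/w1.png

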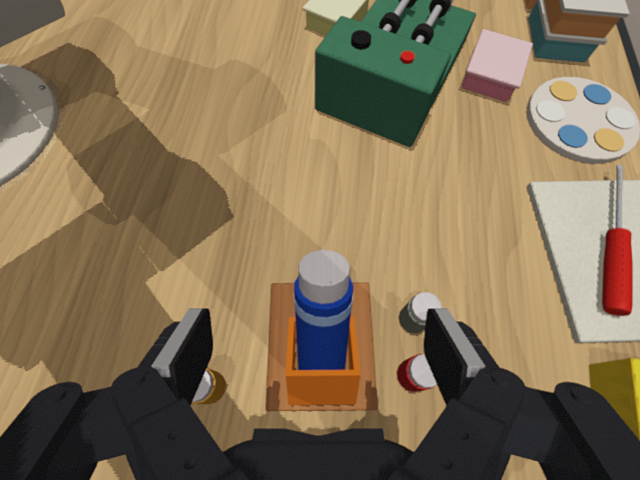

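The wrist view shows the bottle centred between the fingers. The cap face is at about (325,268), against a predicted (323,265). Joint 4 is close to its limit, so I'll descend, which should relax it.

```bash
python3 -m crank '[[[0.1,-0.4,-0.8,0,0,0],[0.1,-0.4,-0.8,0,0,0],[0.1,-0.4,-0.8,0,0,0],[0.1,-0.4,-0.8,0,0,0],[0.1,-0.4,-0.8,0,0,0],[0,0,-0.5,0.1,0.06,0.02],[0,0,0,0.1,0.06,0.02],[0,0,0,0,0,0]]]' 1 50; python3 -c "
from h import *
plan(PG-.11*tz,RG);plan(PG,RG);print(bot.get_obs()['q'])"
```

```text
time: 4.15
ee_pos: [0.5261, -0.3009, 0.1752]
tcp_rot: [-179.9, -45.1, 97.2]
wrist_force: [-0.5, -0.3, -0.5]
opening: 0.0853
grasp_force: 0.0
t 4.15 units [ 0.05 -0.1  -0.13] turn [-0.01 -0.01 -0.01]
t 4.15 units [-0.44  3.76 -4.02] turn [-0.01 -0.01 -0.01]
[-41.54965938  46.1339757   45.14049757 126.07780133  27.73324139
  31.71902128]
```

```bash
python3 -m crank '[[[-0.04,0.36,-0.4,0,0,0],[-0.04,0.38,-0.4,0,0,0],[-0.04,0.38,-0.4,0,0,0],[-0.04,0.38,-0.4,0,0,0],[-0.04,0.38,-0.4,0,0,0],[-0.04,0.38,-0.4,0,0,0],[-0.05,0.38,-0.4,0,0,0],[-0.05,0.38,-0.4,0,0,0],[-0.05,0.37,-0.4,0,0,0],[-0.05,0.37,-0.42,0,0,0],[0,0,0,0,0,0]]]' 1 50; python3 - <<'E'
from h import *
plan(PG,RG);print(bot.get_obs()['q'])
a=bot.camera("wrist")[:,:,::-1];b=bot.camera("scene")[230:430,160:360,::-1]
C=np.zeros((400,800,3),np.uint8);C[:,400:]=cv2.resize(b,(400,400));C[:300,:400]=cv2.resize(a,(400,300));cv2.imwrite("pics/w2.png",C)
E
```

```text
time: 5.07
ee_pos: [0.5174, -0.2247, 0.0959]
tcp_rot: [179.9, -44.9, 97.4]
wrist_force: [0.1, 0.6, -0.3]
opening: 0.0854
grasp_force: 0.0
t 5.07 units [-0.01 -0.05 -0.06] turn [ 0.01  0.01 -0.02]
[-37.20695756  36.66467004  22.22487364 110.50485907  30.231533
  35.70210315]
```

View pics/w2.png

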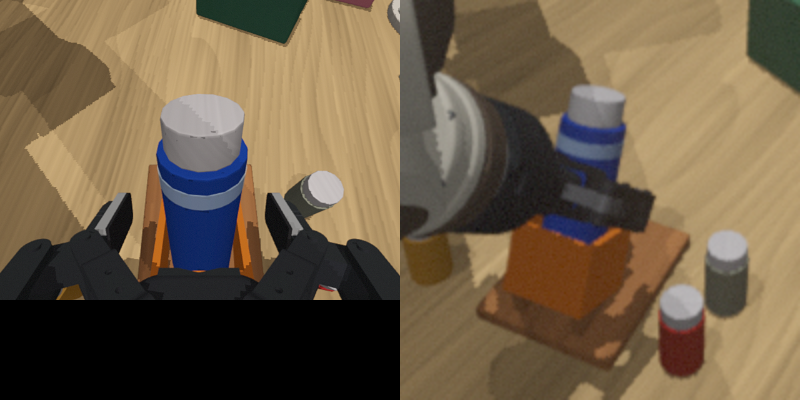

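The fingers straddle the bottle symmetrically, just above the cup rim, and the jars are clear. I'll close now.

```bash
python3 -m crank '[[[0,0,0,0,0,0],[0,0,0,0,0,0],[0,0,0,0,0,0],[0,0,0,0,0,0],[0,0,0,0,0,0],[0,0,0,0,0,0],[0,0,0,0,0,0],[0,0,0,0,0,0],[0,0,0,0,0,0],[0,0,0,0,0,0]]]' 0.4 50; python3 -c "
from h import *
o=bot.get_obs();plan(o['ee_pos']+.08*AX,tool(o))"
```

```text
time: 6.0
ee_pos: [0.5177, -0.2264, 0.0965]
tcp_rot: [179.8, -44.8, 97.4]
wrist_force: [1.5, -3.9, 5.6]
opening: 0.0446
grasp_force: 50.3
t 6.0 units [-0.21  1.68  3.63] turn [0. 0. 0.]
```

```bash
python3 -m crank '[[[-0.01,0.09,0.19,0,0,0],[-0.01,0.09,0.19,0,0,0],[-0.02,0.16,0.36,0,0,0],[-0.02,0.16,0.36,0,0,0],[-0.02,0.16,0.36,0,0,0],[-0.02,0.16,0.36,0,0,0],[-0.02,0.17,0.36,0,0,0],[-0.02,0.17,0.36,0,0,0],[-0.02,0.17,0.36,0,0,0],[-0.02,0.17,0.36,0,0,0],[-0.02,0.17,0.36,0,0,0],[0,0,0.5,0,0,0],[0,0,0.5,0,0,0]]]' - 50; python3 - <<'E'
from h import *
o=bot.get_obs();print(o['q'])
mf=cam("scene");im=bot.camera("scene")[:,:,::-1]
mw=cam("wrist");iw=bot.camera("wrist")[:,:,::-1]
C=np.hstack([cv2.resize(im[130:430,130:430],(400,400)),cv2.resize(iw,(400,300))[:, :] if 0 else np.vstack([cv2.resize(iw,(400,300)),np.zeros((100,400,3),np.uint8)])]);cv2.imwrite("pics/w3.png",C)
E
```

```text
time: 7.08
ee_pos: [0.5134, -0.1924, 0.1893]
tcp_rot: [179.9, -44.9, 97.4]
wrist_force: [0.2, -0.7, -3.2]
opening: 0.0445
grasp_force: 51.5
[-35.18465186  31.24792363  24.88419971 117.53628498  31.40364081
  37.70479633]
```

View pics/w3.png

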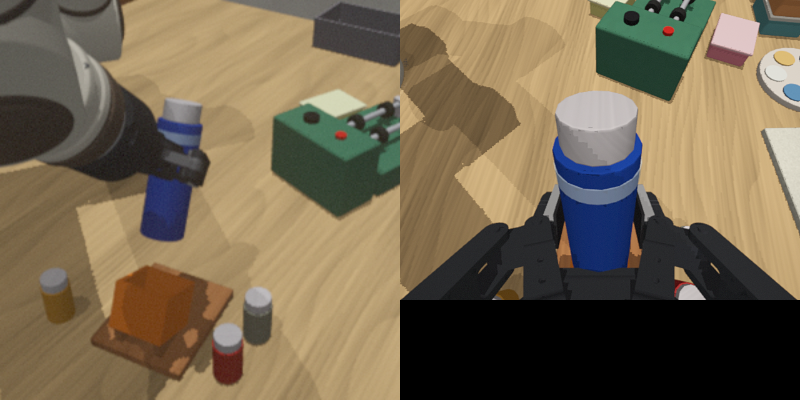

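The bottle is clear of the cup and held firmly, with its tilt apparently unchanged. Cap face is at about (266,210) and foot at about (252,299) in full scene pixels.

```bash
cat >> h.py <<'E'
G0=np.array([.5177,-.2264,.0965]);RT0=Ro.from_euler("xyz",[179.8,-44.8,97.4],degrees=True)
def intool(s): return RT0.inv().apply(FOOT+s*AX-G0)   # bottle axis point in the tool frame
axT=RT0.inv().apply(AX)
def place(my=MY,tilt=0):
    mx=np.cross(my,[0,0,1]);yT=np.array([0,1,0]);yT=yT-axT*(yT@axT);yT/=np.linalg.norm(yT)
    A=np.column_stack([yT,axT,np.cross(yT,axT)]);B=np.column_stack([mx,my,np.cross(mx,my)])
    return Ro.from_matrix(B@A.T)
RP=place();PP=BED-RP.apply(intool(.06))
E
python3 - <<'E'
from h import *
o=bot.get_obs();r=tool(o)
w=lambda s:o['ee_pos']+r.apply(intool(s))
print(intool(.06),axT)
for n in("scene","wrist"): print(n,proj(n,w(.14)),proj(n,w(0)))
print("PP",PP,RP.apply([0,0,1]))
plan(PP+[0,0,.13],RP);plan(PP,RP)
E
```

```text
[-0.01009136 -0.00035403  0.00818801] [ 0.9384912   0.00268053 -0.34529276]
scene [267.17562297 205.53077737] [249.63487115 305.49017988]
wrist [320.68304429 172.19482744] [318.7548612  411.99045812]
PP [0.59954809 0.23793154 0.09739991] [-0.11836033 -0.32437444 -0.93849457]
t 7.18 units [ 4.29 21.54  1.85] turn [-9.47  1.09 -3.55]
t 7.18 units [ 4.29 21.54 -4.65] turn [-9.47  1.09 -3.55]
```

```bash
python3 -m crank '[[[0.1,0.5,0.3,-0.3,0.03,-0.1],[0.2,0.9,0.3,-0.5,0.05,-0.18],[0.2,1,0.3,-0.5,0.06,-0.19],[0.2,1,0.2,-0.5,0.06,-0.19],[0.2,1,0.2,-0.5,0.06,-0.19],[0.2,1,0.2,-0.5,0.06,-0.19],[0.2,1,0.2,-0.5,0.06,-0.19],[0.2,1,0.2,-0.5,0.06,-0.19],[0.2,1,0.1,-0.5,0.06,-0.19],[0.2,1,0,-0.5,0.06,-0.19],[0.2,1,0,-0.5,0.06,-0.19],[0.2,1,0,-0.5,0.06,-0.19],[0.2,1,0,-0.5,0.06,-0.19],[0.2,1,0,-0.5,0.06,-0.19],[0.2,1,0,-0.5,0.06,-0.19],[0.2,1,0,-0.5,0.06,-0.19],[0.2,1,0,-0.5,0.06,-0.19],[0.2,1,0,-0.5,0.06,-0.19],[0.2,1,0,-0.4,0.05,-0.15],[0.2,1,0,-0.2,0.02,-0.1]]]' - 50; python3 -c "
from h import *
plan(PP+[0,0,.13],RP)"
```

```text
time: 8.85
ee_pos: [0.5912, 0.197, 0.2272]
tcp_rot: [-179.6, 19.8, 69.7]
wrist_force: [1.0, 0.9, -4.9]
opening: 0.0446
grasp_force: 51.7
t 8.85 units [0.42 2.04 0.01] turn [-0.07 -0.04  0.05]
```

```bash
python3 -m crank '[[[0.1,0.5,0,-0.02,-0.01,0.01],[0.1,0.5,0,-0.02,-0.01,0.01],[0.1,0.5,-0.4,-0.02,-0.01,0.01],[0.1,0.4,-0.7,-0.01,-0.01,0.02],[0.02,0.14,-0.8,0,0,0],[0,0,-0.8,0,0,0],[0,0,-0.7,0,0,0],[0,0,-0.5,0,0,0],[0,0,-0.1,0,0,0],[0,0,0,0,0,0]]]' - 50; python3 - <<'E'
from h import *
o=bot.get_obs();r=tool(o);w=lambda s:o['ee_pos']+r.apply(intool(s))
plan(PP,RP);print(o['q'])
ims={}
for n in("top","scene"):
    ims[n]=bot.camera(n)[:,:,::-1].copy();cv2.imwrite(f"pics/{n}4.png",ims[n]);print(n,"foot",proj(n,w(0)),"cap",proj(n,w(.14)))
A=cv2.resize(ims["top"][165:285,150:300],None,fx=2.6,fy=2.6,interpolation=2)
T=cv2.resize(ims["scene"][165:295,330:475],None,fx=2.7,fy=2.7,interpolation=2)
C=np.zeros((360,790,3),np.uint8);C[:A.shape[0],:390]=A[:,:390];C[:T.shape[0],395:395+T.shape[1]]=T[:,:395];cv2.imwrite("pics/c4.png",C)
E
```

```text
time: 9.68
ee_pos: [0.5995, 0.2357, 0.1472]
tcp_rot: [-180.0, 20.1, 69.9]
wrist_force: [-0.0, 0.3, -3.3]
opening: 0.0444
grasp_force: 51.8
t 9.68 units [ 0.    0.11 -2.49] turn [-0.02  0.    0.  ]
[ 27.00345951  32.50927685  30.97217423 103.45091506 -13.50975325
 138.85948655]
top foot [227.8692763  221.52759886] cap [166.51627974 200.46260946]
scene foot [399.12653484 197.04353724] cap [444.58344957 179.26887127]
```

View pics/c4.png

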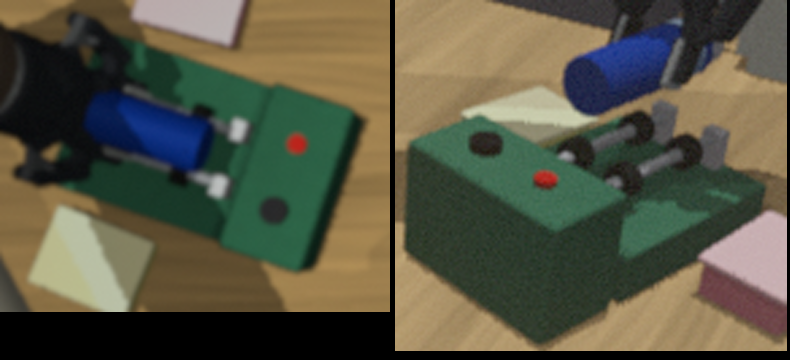

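In the top view the bottle is lined up over the shafts, with the foot end at about crop (208,146) against a predicted (204,148) and the cap away from the motor. In the scene view the foot disc is at (587,86), against (583,88). I'll refine this with a blue mask.

```bash
python3 - <<'E'
from h import *
np.set_printoptions(precision=4,suppress=True)
o=bot.get_obs();r=tool(o);w=lambda s:o['ee_pos']+r.apply(intool(s));a=r.apply(axT);side=np.cross(a,[0,0,1]);side/=np.linalg.norm(side)
print("axis",a,"elev deg",np.degrees(np.arcsin(a[2])),"mid-bed",w(.06)-BED)
def lines(n,lo,hi):
    im=cv2.imread(f"pics/{n}4.png");h=cv2.cvtColor(im,cv2.COLOR_BGR2HSV);m=((h[...,0]>105)&(h[...,0]<130)&(h[...,1]>150)&(h[...,2]>40)).astype(np.uint8)
    p0=proj(n,w(0));p1=proj(n,w(.14));u=(p1-p0)/np.linalg.norm(p1-p0);v=np.array([-u[1],u[0]]);L=np.linalg.norm(p1-p0)
    num,lab,st,_=cv2.connectedComponentsWithStats(m);k=[i for i in range(1,num)];
    mm=np.zeros_like(m);cv2.circle(mm,tuple(int(x) for x in (p0+p1)/2),int(L*.8),1,-1);ys,xs=np.nonzero(m*mm);P=np.column_stack([xs,ys])-p0
    al=P@u;la=P@v;print(n,"L",L,"along range",np.percentile(al[abs(la)<4],[0,1,99,100]))
    X=[];Y1=[];Y2=[]
    for c in np.arange(lo*L,hi*L,1):
        s=la[abs(al-c)<.8]
        X.append(c);Y1.append(s.min());Y2.append(s.max())
    for Y in(Y1,Y2,(np.array(Y1)+Y2)/2):
        f=np.polyfit(X,Y,1);print("  edge slope deg",np.degrees(np.arctan(f[0])),"at foot",f[1],"at mid",np.polyval(f,L*.43))
    # predicted silhouette of an ideal cylinder
    c=ray(n,p0)[0]
    for nm,s in(("foot",0),("mid",.06),("top",.1)):
        q=w(s);d=q-c;d/=np.linalg.norm(d);t=np.cross(a,d);t/=np.linalg.norm(t);e=[(proj(n,q+k*.023*t)-p0)@v for k in(-1,1)];print("  pred",nm,np.sort(e))
lines("top",.05,.7);lines("scene",.1,.4)
E
```

```text
axis [0.3456 0.9384 0.0041] elev deg 0.23640031916387227 mid-bed [ 0.0005 -0.0018  0.0516]
top L 65.02764009104718 along range [-2.3012 -1.7042 46.1074 46.7261]
  edge slope deg 1.108717482509483 at foot -10.415242761179789 at mid -9.874091189093152
  edge slope deg -2.728393688951862 at foot 10.119999750359668 at mid 8.787462687749928
  edge slope deg -0.8107468761006038 at foot -0.14762150541005936 at mid -0.543314250671611
  pred foot [-10.8239  10.808 ]
  pred mid [-10.8018  10.7859]
  pred top [-10.787   10.7712]
scene L 48.85898037332574 along range [-5.6191 -4.4338 35.1371 36.13  ]
  edge slope deg -1.1614279328874217 at foot -9.738631982707139 at mid -10.164565659738372
  edge slope deg 18.7914311559978 at foot 2.7628374189513156 at mid 9.911501491938136
  edge slope deg 9.089924188680103 at foot -3.487897281877912 at mid -0.1265320839001216
  pred foot [-11.8904  11.8687]
  pred mid [-11.4572  11.437 ]
  pred top [-11.1855  11.1662]
```

```bash
python3 -m crank '[[[0,0.09,-0.3,-0.1,0.03,0],[0,0,-0.4,-0.1,0.04,0],[0,0,-0.4,0,0,0],[0,0,-0.4,0,0,0],[0,0,-0.3,0,0,0],[0,0,-0.25,0,0,0],[0,0,-0.15,0,0,0],[0,0,0,0,0,0],[0,0,0,0,0,0]]]' - 50; python3 - <<'E'
from h import *
o=bot.get_obs();w=lambda s:o['ee_pos']+tool(o).apply(intool(s));print("mid-bed",w(.06)-BED,o['torque'])
cv2.imwrite("pics/c5.png",cv2.resize(bot.camera("scene")[150:300,330:480,::-1],(600,600),interpolation=2))
E
```

```text
time: 10.53
ee_pos: [0.5999, 0.2379, 0.1044]
tcp_rot: [179.9, 21.5, 69.9]
wrist_force: [0.2, 1.0, -4.1]
opening: 0.0441
grasp_force: 51.8
mid-bed [ 0.00030782 -0.00012892  0.00730844] [ 0.55984002 -0.20685228 -0.01980848]
```

View pics/c5.png

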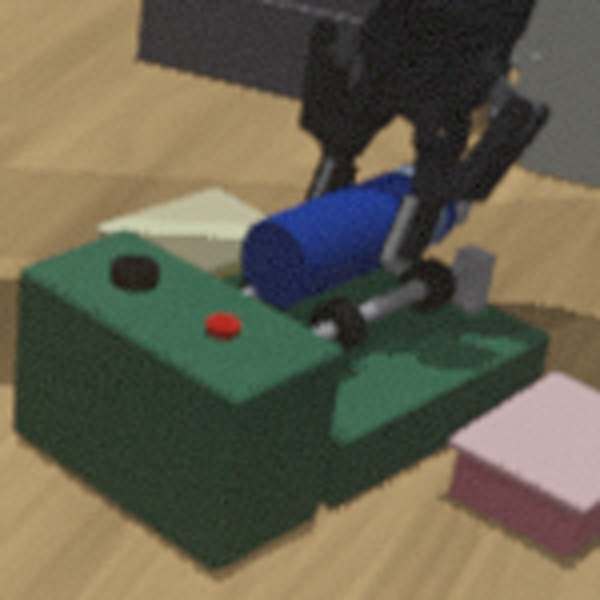

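The bottle hovers just above the wheels, parallel to the shafts. I'll lower it in 1 mm steps and watch the force.

```bash
python3 -m crank '[[[0,0,-0.05,0,0,0],[0,0,-0.05,0,0,0],[0,0,-0.05,0,0,0],[0,0,-0.05,0,0,0],[0,0,-0.05,0,0,0],[0,0,0,0,0,0]]]' - 50;  python3 -m crank '[[[0,0,-0.05,0,0,0],[0,0,0,0,0,0]]]' - 50; python3 -c "
from h import *
print(bot.get_obs()['torque'])"
```

```text
time: 11.08
ee_pos: [0.6001, 0.2379, 0.0996]
tcp_rot: [179.9, 21.4, 69.9]
wrist_force: [1.6, 0.1, -0.2]
opening: 0.0444
grasp_force: 52.2
time: 11.25
ee_pos: [0.6003, 0.2379, 0.099]
tcp_rot: [179.8, 21.4, 69.9]
wrist_force: [1.9, -1.5, 3.2]
opening: 0.0447
grasp_force: 52.5
[ 0.10960131 -0.39101729  0.06562872]
```

```bash
python3 -m crank '[[[0,0,0,0,0,0],[0,0,0,0,0,0],[0,0,-0.05,0,0,0],[0,0,0,0,0,0]]]' - 25;  python3 -m crank '[[[0,0,-0.05,0,0,0],[0,0,0,0,0,0]]]' - 25; python3 - <<'E'
from h import *
o=bot.get_obs();w=lambda s:o['ee_pos']+tool(o).apply(intool(s));print("mid-bed",w(.06)-BED,o['torque'])
a=cv2.resize(bot.camera("scene")[165:265,360:460,::-1],(400,400),interpolation=2);b=cv2.resize(bot.camera("top")[170:270,170:270,::-1],(400,400),interpolation=2)
cv2.imwrite("pics/c6.png",np.hstack([a,b]))
E
```

```text
time: 11.58
ee_pos: [0.6003, 0.2378, 0.0986]
tcp_rot: [179.8, 21.4, 69.9]
wrist_force: [2.3, -2.0, 9.6]
opening: 0.0447
grasp_force: 52.9
time: 11.75
ee_pos: [0.6003, 0.2378, 0.0985]
tcp_rot: [179.8, 21.4, 69.9]
wrist_force: [0.6, -2.9, 14.0]
opening: 0.0444
grasp_force: 53.4
mid-bed [ 0.00073498 -0.00021487  0.00140606] [-0.76630991  0.14082534 -0.10155316]
```

View pics/c6.png

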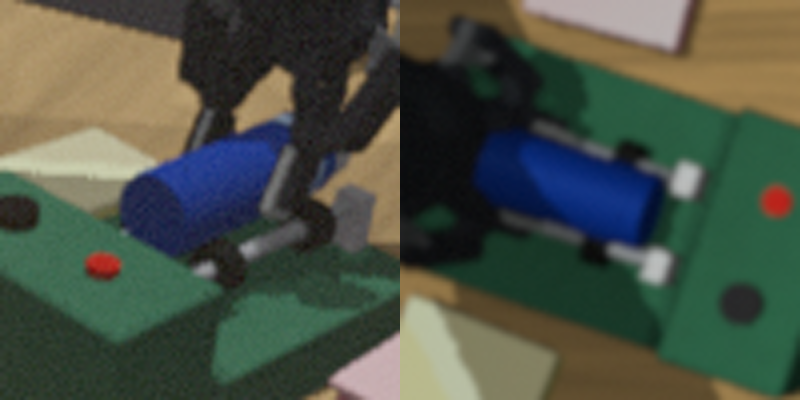

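It is in contact, with about 17 N taken off the hand. The bottle looks seated with the foot end just ahead of the inner bearing blocks. I'll trim the tilt slightly, soften the grip so the bottle settles, then open gradually.

```bash
python3 -m crank '[[[0,0,0,-0.08,0.03,0],[0,0,0,0,0,0]]]' 0.4 20; python3 -c "
from h import *
print(bot.get_obs()['torque'])"; python3 -m crank '[[[0,0,0,0,0,0],[0,0,0,0,0,0],[0,0,0,0,0,0]]]' 0.4 20; python3 -c "
from h import *
print(bot.get_obs()['torque'])"
```

```text
time: 12.02
ee_pos: [0.6004, 0.2379, 0.0985]
tcp_rot: [179.8, 22.0, 69.9]
wrist_force: [0.2, -2.3, 13.9]
opening: 0.0442
grasp_force: 53.3
[-0.68751552 -0.06426743 -0.01031319]
time: 12.27
ee_pos: [0.6004, 0.2379, 0.0985]
tcp_rot: [179.8, 22.0, 69.9]
wrist_force: [1.5, -2.3, 13.3]
opening: 0.0441
grasp_force: 53.3
[-0.61034189 -0.01150379 -0.023528  ]
```

```bash
python3 -m crank '[[[0,0,0,0,0,0],[0,0,0,0,0,0],[0,0,0,0,0,0]]]' 0.52 20; python3 -m crank '[[[0,0,0,0,0,0],[0,0,0,0,0,0],[0,0,0,0,0,0]]]' 0.55 20; python3 - <<'E'
from h import *
a=cv2.resize(bot.camera("scene")[165:265,360:460,::-1],(400,400),interpolation=2);b=cv2.resize(bot.camera("top")[170:270,170:270,::-1],(400,400),interpolation=2)
cv2.imwrite("pics/c7.png",np.hstack([a,b]))
E
```

```text
time: 12.52
ee_pos: [0.6004, 0.2379, 0.0984]
tcp_rot: [179.8, 22.0, 69.9]
wrist_force: [0.2, -2.0, 13.6]
opening: 0.0446
grasp_force: 48.4
time: 12.77
ee_pos: [0.5999, 0.238, 0.096]
tcp_rot: [179.9, 22.1, 69.9]
wrist_force: [2.3, -0.4, 0.8]
opening: 0.047
grasp_force: 0.9
```

```bash
python3 -m crank '[[[0,0,0.05,0,0,0],[0,0,0.05,0,0,0],[0,0,0,0,0,0],[0,0,0,0,0,0],[0,0,0,0,0,0]]]' 0.8 20; python3 -m crank '[[[0.02,0.06,0.18,0,0,0],[0.03,0.1,0.27,0,0,0],[0.04,0.13,0.36,0,0,0],[0.06,0.18,0.5,0,0,0],[0.06,0.18,0.5,0,0,0],[0.06,0.18,0.5,0,0,0],[0.06,0.18,0.5,0,0,0],[0.08,0.25,0.7,0,0,0],[0.08,0.25,0.7,0,0,0],[0.08,0.25,0.7,0,0,0],[0.08,0.25,0.7,0,0,0],[0,0.2,0.7,0,0,0],[0,0,0.7,0,0,0],[0,0,0.4,0,0,0],[0,0,0,0,0,0]]]' 0.8 20; python3 - <<'E'
from h import *
s=bot.camera("scene")[:,:,::-1];t=bot.camera("top")[:,:,::-1];cv2.imwrite("pics/top8.png",t)
a=cv2.resize(s[165:265,360:460],(400,400),interpolation=2);b=cv2.resize(t[170:270,160:260],(400,400),interpolation=2)
cv2.imwrite("pics/c8.png",np.hstack([a,b]))
h=cv2.cvtColor(t,cv2.COLOR_BGR2HSV)[165:285,150:300];m=((h[...,0]>105)&(h[...,0]<130)&(h[...,1]>150)&(h[...,2]>40)).astype(np.uint8)
k=max(cv2.findContours(m,0,2)[0],key=cv2.contourArea);print(cv2.minAreaRect(k))
E
```

```text
time: 13.28
ee_pos: [0.5998, 0.238, 0.0982]
tcp_rot: [179.9, 22.1, 69.9]
wrist_force: [0.2, 0.2, -0.6]
opening: 0.0682
grasp_force: 0.0
time: 14.53
ee_pos: [0.613, 0.2826, 0.2489]
tcp_rot: [179.8, 21.9, 69.9]
wrist_force: [0.4, 0.6, -0.1]
opening: 0.0685
grasp_force: 0.0
((60.78327178955078, 51.01987075805664), (47.759803771972656, 20.85501480102539), 19.536653518676758)
```

View pics/c8.png

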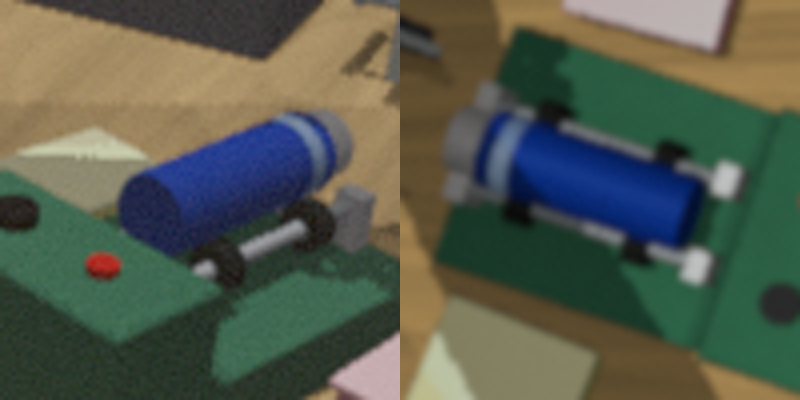

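The bottle rests parallel across all four wheels with its cap away from the motor. The body centre is about crop (587,175) and the wheel centre (594,181), which agree once parallax is allowed for.

```bash
python3 -c "
from workcell import bot
print(bot.job_done())"
```

```text
the job is handed in; nothing more can be done
None
```

The blue bottle is lying on the jar mill's four wheels, cap pointing away from the motor housing and body centred to within a millimetre or two as seen from the top camera. It was lowered into contact before release, nothing else was touched, and the job was handed in at about 14.6 s.

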